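Make up two pastry-class tool kits

ROBOT

A 6-joint arm with a two-finger parallel gripper is mounted at the origin on the work surface. World frame = base frame: x ahead of the robot, y to its left, z up, the work surface at z = 0. Lengths are in mm, angles in rad, forces in N, time in s.
With the tool pointing down it reaches from about 350 to 775 mm from the base axis. Payload 7.3 kg.
Tool frame: the origin (TCP) lies between the finger pads; the fingertips stand 8 mm ahead of it and the grasp point (between the pads) lies 11 mm behind it; y points along the fingers, z is the direction in which the jaws open and shut, and the axes are right-handed (so a half turn about y gives the same grasp; the last joint's range is limited). The gripper opens to 92 mm and grips with 3 to 60 N. Pads are 19 mm wide; open, the fingers measure 130 mm over their backs; the gripper's body (75 mm by 190 mm) begins 47 mm behind the grasp point.
Start: joints at [-1.314, 0.342, 1.524, -0, 1.275, -0.146], TCP at [205.821, -482.993, 234.741] pointing down, gripper open.
Joint ranges: [-2.53, 2.53], [-0.77, 2.02], [0.04, 2.7], [-1, 4.14], [0.28, 2.66], [-3.11, 3.11]. Speed limits (rad/s): [2.57, 2.57, 3.14, 3.14, 3.14, 3.14].

INTERFACE

Orientations are given as [roll, pitch, yaw] about the fixed x, y, z axes, in that order (R = Rz(yaw) Ry(pitch) Rx(roll)).
In Python, from plant import bot, vision, job gives the robot as it stands. The module is installed in compiled form; this text tells all that it offers.
- The arm moves only by the tool arm_command, never from a script. Its argument "deltas" is a list of rows, each a list of 4 numbers: the shift along the tool's x, y, z in m, then the turn about the tool's y in degrees. In form: [[x, y, z, twist], ...]. A call has 1 to 5 rows; each row shifts and turns the commanded pose from where the row before left it, along the tool's axes as they then stand; what a row does not reach is not made up. A row lasts 1/10 s, in which the tool goes at most 50 mm and 8.59 degrees, less where a joint would pass 70% of its speed; a pose out of reach is approached as far as the arm can. A call is refused whole if a number of a shift passes 0.05 or a number of a turn 8.59, either way. A call with a gripper value outside its range is refused whole. "claw" is the closure in counts, from 0 (fully open) to 255 (shut), set as the call begins (left out, the last holds). The fingers move at their own pace and stop on an object; the grip force is fixed at half the most. Time passes only in rows, so rows that do not move let the fingers close. It gives the time, the measured TCP pose, the force and the opening at its end, in the units of the state.
- bot.get_obs(): the state, without advancing time (a new reading comes with each control period).
- vision.capture(name): name is "side" or "top" or "wrist"; returns a dict with "img" (384x512x3 uint8, red, green, blue), "camera_matrix" (3x3 intrinsics, pixels), "dist_coeffs" ([k1, k2, p1, p2, k3] as OpenCV has them; the pictures are not rectified), "world_to_cam" (4x4, takes a point from world to camera coordinates); the wrist camera has in their place "mount" (4x4, takes a point from camera to tool coordinates, whose origin is the TCP and whose axes are the tool frame's). Camera axes: x right, y down, z forward; pixel columns grow to the right and rows downward; lengths in mm; the calibration is good to about 2 mm. A picture is of the moment at which its call begins: read the wrist's pose just before it. There is no depth.
- job.close_job(): hands the job in, once; it reports no verdict.
Trained networks look in a picture, given as the dict that the camera call returned (one of the last four; its "shot" number tells which), for a name from the list of things; names that differ only in an ending like _2 or _b are one class to them, and where a whole thing is asked for, a point or a joint stands for the part that bears it (a point fixed in the world has none). Each returns a list of dicts, best first, with "confidence" (0 to 1); they miss things now and then, are a little off and sometimes report something else, mostly with a low value. They report only what shows in the picture. A call takes as long as a camera call.
- vision.find_in(picture, name): "xyz" ([x, y, z] in mm, in the coordinates of the camera as it stood for that picture, good to about 4 mm: the middle of the surface that is visible of it).
- vision.regions_of(picture, name): "mask" (384x512 bool, what is visible of it).
The state is a dict: "time": time; "joint_positions": joint angles; "dq": joint speeds; "tau": joint torques, N m; "tool_pos": TCP position; "tcp_rot": TCP orientation; "contact_force": force on the tool from outside, world axes, zero at the start; "moment": the same for the moment, N m; "grip_width": finger opening in mm.
Only numpy, scipy, OpenCV 4.12 (cv2) and the standard library are available. Lean on these libraries where they do the work, as an engineer would, in place of code of your own. Each camera call takes 0.05 s, during which the arm holds its last target. There are 200 camera calls.

TASK

Make up the two tool kits from the stock standing between the trays: the cutting kit in the two-bay tray gets the large round cutter and the square cutter, one in each bay; the decorating kit in the three-bay tray gets the jar in its middle bay, with the small round cutter in one end bay and the dabber in the other. Stand everything upright and flat on the floor of its bay, and leave the mould, the heat gun and the bowl where they are.

Things in the scene. Friction and masses are not known exactly. Their poses are not given: they have to be found in the camera images.
- tray_two: Kit tray with TWO square bays: low light-grey plastic tray, 184 x 94 mm, 12 mm high in all, fixed to the bench. Origin: centre of its underside. Its own x axis runs along the row of bays, z up. Inner floor 4 mm above the underside; walls and divider 4 mm thick, standing 8 mm above the inner floor. Each bay is 86 x 86 mm inside; bay centres at x = -45 and +45 mm, y = 0.
- tray_three: Kit tray with THREE square bays in a row: low light-grey plastic tray, 226 x 78 mm, 12 mm high in all, fixed to the bench. Origin: centre of its underside. Its own x axis runs along the row of bays, z up. Inner floor 4 mm above the underside; walls and dividers 4 mm thick, standing 8 mm above the inner floor. Each bay is 70 x 70 mm inside; bay centres at x = -74, 0 and +74 mm, y = 0.
- ring_large: All five stock things stand upright near one another at the start. Large round cutter: dark steel ring, open top and bottom, 60 mm outside diameter, wall 3 mm, 35 mm high. Origin: centre of its underside, z up along its axis.
- ring_small: Small round cutter: dark steel ring, open top and bottom, 40 mm outside diameter, wall 3 mm, 35 mm high. Origin: centre of its underside, z up along its axis.
- cutter_square: Square cutter: dark steel square frame, open top and bottom, 44 x 44 mm outside, wall 3 mm, 35 mm high. Origin: centre of its underside, x and y axes square to its sides, z up. Its yaw at the start is arbitrary.
- dabber: Dabber standing on its head: rounded cork head with a flat foot of 28 mm diameter, 40 mm at its widest (16 mm up), 30 mm high, and from it a wooden handle of 16 mm diameter straight up to 70 mm above the foot. Origin: centre of the foot, z up along the handle.
- jar: Small closed jar: amber glass, plain paper label, black cap; 44 mm outside diameter, 50 mm high. Origin: centre of its underside, z up.
- mould: Bystander, to be left alone: clear bonbon mould full of chocolate, flat slab 135 x 275 x 24 mm (x, y, z), on the far side of the work. Origin: centre of its underside.
- heat_gun: Bystander, to be left alone: yellow heat gun standing on its butt, 72 mm diameter, 215 mm high with its nozzle up; the handle sticks out 160 mm to its -y side at 65 to 85 mm height. Origin: centre of its underside.
- bowl: Bystander, to be left alone: aluminium bowl, 130 mm across, 60 mm high. Origin: centre of its underside.

How it is judged (in metres and radians):
At the end, for the whole second after the job is handed in: Large ring and square cutter in different bays of the two-bay tray; jar in the middle bay of the three-bay tray, small ring and dabber in its end bays. Each within 24 mm of the bay centre along each tray axis, less than 4 mm off the bay floor, upright within 0.09 rad, at rest ((((x of ring_large in the frame of tray_two between 0.021 and 0.069 m and y of ring_large in the frame of tray_two between -0.024 and 0.024 m) and (x of cutter_square in the frame of tray_two between -0.069 and -0.021 m and y of cutter_square in the frame of tray_two between -0.024 and 0.024 m)) or ((x of ring_large in the frame of tray_two between -0.069 and -0.021 m and y of ring_large in the frame of tray_two between -0.024 and 0.024 m) and (x of cutter_square in the frame of tray_two between 0.021 and 0.069 m and y of cutter_square in the frame of tray_two between -0.024 and 0.024 m))) and (((x of ring_small in the frame of tray_three between 0.05 and 0.098 m and y of ring_small in the frame of tray_three between -0.024 and 0.024 m) and (x of dabber in the frame of tray_three between -0.098 and -0.05 m and y of dabber in the frame of tray_three between -0.024 and 0.024 m)) or ((x of ring_small in the frame of tray_three between -0.098 and -0.05 m and y of ring_small in the frame of tray_three between -0.024 and 0.024 m) and (x of dabber in the frame of tray_three between 0.05 and 0.098 m and y of dabber in the frame of tray_three between -0.024 and 0.024 m))) and x of jar in the frame of tray_three between -0.024 and 0.024 m and y of jar in the frame of tray_three between -0.024 and 0.024 m and z of ring_large in the frame of tray_two between 0 and 0.008 m and angle between each of ring_large, cutter_square, ring_small, dabber, jar's own z axis and vertical below 0.09 rad and linear speed of each of ring_large, cutter_square, ring_small, dabber, jar below 0.02 m/s and angular speed of each of ring_large, cutter_square, ring_small, dabber, jar below 0.2 rad/s and z of cutter_square in the frame of tray_two between 0 and 0.008 m and z of ring_small in the frame of tray_three between 0 and 0.008 m and z of dabber in the frame of tray_three between 0 and 0.008 m and z of jar in the frame of tray_three between 0 and 0.008 m); the robot touches nothing.
It fails at once if the mould was shifted by more than 30 mm (distance of mould from where it was at the start of the episode above 0.03 m).
It fails at once if the heat gun was shifted by more than 30 mm (distance of heat_gun from where it was at the start of the episode above 0.03 m).
It fails at once if the bowl was shifted by more than 30 mm (distance of bowl from where it was at the start of the episode above 0.03 m).
It also fails if it takes over 112 s, if anything falls off the work surface, if the arm or the gripper's body presses on something with over 40 N, if the wrist force passes 120 N, or if a joint passes its speed limit or range.

## Working session

There is one attempt and no reset: what is moved stays moved. The work goes in short steps, Python scripts to look and compute and a tool call to move; the robot and the scene stay as the last step left them, time stands still between calls to the robot, and variables do not carry over. Pictures are saved under pics/ and viewed, about 12 in all and at most 16, crops included, and the job is handed in when it is done.

Besides the shell and the picture viewer there is one more tool, called after ">>>" in YAML: its name, and indented under it one key for each argument. arm_command: Moves the arm, as the interface text tells. Its arguments: {"type":"object","properties":{"deltas":{"type":"array","items":{"type":"array","items":{"type":"number"}}},"claw":{"type":"number"}},"required":["deltas"]}

```bash
mkdir -p pics; cat > h.py <<'E'
import numpy as np, cv2
from scipy.spatial.transform import Rotation as R
from plant import bot, vision, job
def cap(n):
    o=bot.get_obs(); p=vision.capture(n)
    if n=="wrist":
        T=np.eye(4);T[:3,:3]=R.from_euler('xyz',o['tcp_rot']).as_matrix();T[:3,3]=o['tool_pos']
        p['c2w']=T@p['mount']
    else: p['c2w']=np.linalg.inv(p['world_to_cam'])
    return p
def w(p,x): return (p['c2w']@np.r_[x,1])[:3]
def ray(p,uv,z):
    # pixels -> world points on plane z
    n=cv2.undistortPoints(np.array(uv,float).reshape(-1,1,2),p['camera_matrix'],np.array(p['dist_coeffs'])).reshape(-1,2)
    d=np.c_[n,np.ones(len(n))]@p['c2w'][:3,:3].T; c=p['c2w'][:3,3]
    return c+d*((z-c[2])/d[:,2])[:,None]
def save(p,n): cv2.imwrite('pics/'+n+'.png',p['img'][:,:,::-1])
E
python3 - <<'E'
from h import *
np.set_printoptions(precision=1,suppress=True)
print(bot.get_obs())
for c in("top","side"):
    p=cap(c);save(p,c+'0');print(c,p['c2w'][:3,3])
    for n in "tray_two tray_three ring_large ring_small cutter_square dabber jar mould heat_gun bowl".split():
        for r in vision.find_in(p,n)[:2]: print(n,round(r['confidence'],2),w(p,r['xyz']))
E
```

```text
{'time': 0.0, 'joint_positions': array([-1.3,  0.3,  1.5, -0. ,  1.3, -0.1]), 'dq': array([-0., -0., -0., -0., -0.,  0.]), 'tau': array([ -0. , -43.1, -24.4,   0.1,   0.1,  -0. ]), 'tool_pos': array([ 205.7, -482.6,  234. ]), 'tcp_rot': array([-1.6,  0. , -2.7]), 'contact_force': array([0.7, 0.4, 0.7]), 'moment': array([0., 0., 0.]), 'grip_width': 91.97792896670747}
top [ 444.5  -13.8 1743.4]
tray_two 0.97 [ 487.7 -264.5    5.3]
tray_three 0.84 [500.8 286.7   0.5]
jar 0.49 [537.3   1.1  48.9]
mould 0.68 [788.4 -42.3  24.4]
heat_gun 0.72 [788.1 -45.   25. ]
heat_gun 0.67 [533.9  -1.6  51.3]
bowl 0.66 [580.4 512.5  22.8]
bowl 0.36 [790.8 -42.7  25.3]
side [509.5 768.5 875.6]
tray_two 0.3 [495.9 294.6   0.4]
tray_three 0.65 [492.8 295.6   5. ]
ring_large 0.64 [435.5 -78.5  22. ]
ring_large 0.42 [584.7 497.4  25.6]
ring_small 0.53 [424.   97.7  20.4]
ring_small 0.47 [431.5 -78.1  23.2]
cutter_square 0.5 [640.7 110.2  24.2]
dabber 0.72 [620.5 -89.7  30. ]
dabber 0.47 [ 487.  -263.     4.1]
jar 0.81 [540.   20.8  41.7]
mould 0.6 [788.5 -20.2  27.4]
heat_gun 0.6 [ 543.4 -474.3  107.9]
bowl 0.86 [582.2 497.3  25.3]
```

View pics/top0.png

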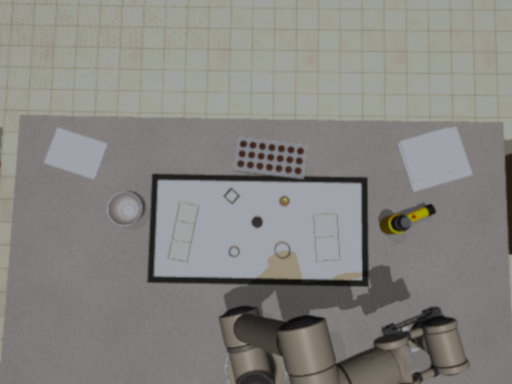

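View pics/side0.png

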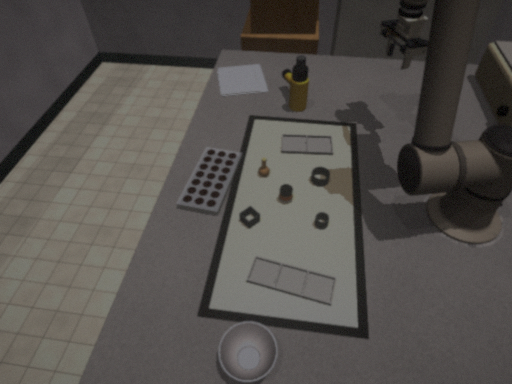

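The top view shows the two trays at about (325,237) and (183,232). The square cutter is at (231,196), dabber (284,200), jar (257,222), small ring (234,251) and large ring (282,250). I'll zoom in for exact pixels.

```bash
python3 - <<'E'
from h import *
p=cap("top")
np.savez('top.npz',c2w=p['c2w'],K=p['camera_matrix'],D=p['dist_coeffs'],img=p['img'])
im=p['img'][180:280,160:360,::-1]
im=cv2.resize(im,None,fx=4,fy=4,interpolation=cv2.INTER_CUBIC)
im=cv2.convertScaleAbs(im,alpha=1.6,beta=-120)
cv2.imwrite('pics/topz.png',im)
print(vision.capture("wrist")['mount'].round(3).tolist())
np.set_printoptions(precision=1,suppress=True)
for n in("tray_two","tray_three"):
    r=vision.regions_of(p,n)
    if r:
        m=r[0]['mask'].astype(np.uint8);c=max(cv2.findContours(m,0,1)[0],key=cv2.contourArea)
        b=cv2.boxPoints(cv2.minAreaRect(c));print(n,r[0]['confidence'],b.tolist(),ray(p,b,12))
g=lambda u,z:ray(p,[u],z)[0]
for n,u,z in(("sq",(231.5,196),35),("dab",(284.5,200.5),70),("jar",(257,222),50),("rs",(234,251.5),35),("rl",(282,250),35)):print(n,g(u,z))
E
```

```text
[[0.001, 0.955, 0.297, -82.515], [-0.001, -0.297, 0.955, -150.563], [1.0, -0.002, 0.0, -0.112], [0.0, 0.0, 0.0, 1.0]]
tray_two 0.68 [[313.0000305175781, 214.00003051757812], [337.7782287597656, 212.45138549804688], [340.8054504394531, 260.8871765136719], [316.0272521972656, 262.4358215332031]] [[ 576.1 -210.4   12. ]
 [ 583.6 -305.1   12. ]
 [ 399.9 -316.    12. ]
 [ 392.5 -222.4   12. ]]
tray_three 0.87 [[163.76470947265625, 259.0588073730469], [176.89413452148438, 199.9764404296875], [199.76470947265625, 205.05880737304688], [186.63528442382812, 264.14117431640625]] [[395.7 355.3  12. ]
 [621.9 313.6  12. ]
 [603.7 225.   12. ]
 [378.  267.8  12. ]]
sq [638.  102.1  35. ]
dab [620.3 -97.8  70. ]
jar [539.8   3.3  50. ]
rs [428.6  87.9  35. ]
rl [437.1 -92.1  35. ]
```

View pics/topz.png

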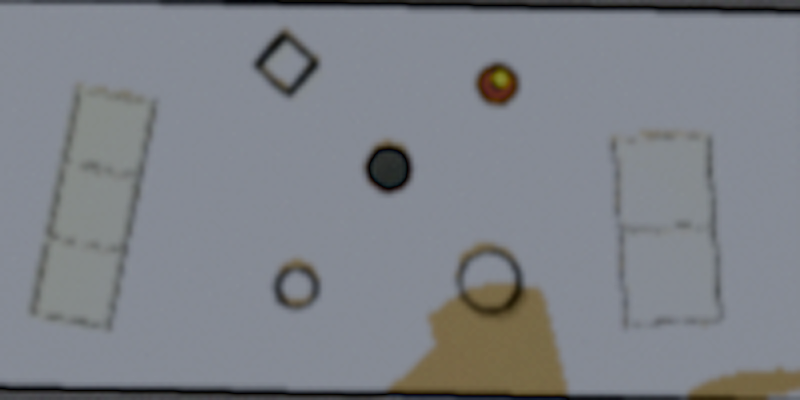

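```bash
python3 - <<'E'
from h import *
np.set_printoptions(precision=1,suppress=True)
d=np.load('top.npz');p=dict(c2w=d['c2w'],camera_matrix=d['K'],dist_coeffs=d['D'])
g=lambda uv,z:ray(p,(np.array(uv,float)+.5)/4-.5+[160,180],z)
t2=g([(613,138),(710,135),(720,320),(626,325)],12)
t3=g([(78,88),(155,98),(110,327),(32,314)],12)
for n,t,o in(("t2",t2,45),("t3",t3,74)):
    a=(t[0]+t[1]-t[2]-t[3])[:2];L=np.linalg.norm(a)/2;a/=2*L;c=t.mean(0)[:2]
    print(n,c,'len',L,'wid',np.linalg.norm(t[0]+t[3]-t[1]-t[2])/2,'yaw',np.degrees(np.arctan2(a[1],a[0])),'far',c+o*a,'near',c-o*a)
s=g([(286,31),(317,65),(288,96),(256,64)],35);print(s)
for i in range(4):
    e=s[(i+1)%4]-s[i];print(np.linalg.norm(e),np.degrees(np.arctan2(e[1],e[0]))%90)
for n,u,z in(("sq",(287,63),35),("dabhead",(498,84),16),("dabtop",(500,78),70),("jar",(389,168),50),("rs",(297,285),35),("rl",(489,280),35)):print(n,g([u],z)[0])
E
```

```text
t2 [ 489.6 -261.7] len 176.70270260984185 wid 90.92738197625586 yaw 3.533295235721125 far [ 534.5 -258.9] near [ 444.7 -264.5]
t3 [502.7 285.6] len 220.45910637175476 wid 75.04666042282378 yaw -9.381280170045832 far [575.7 273.5] near [429.7 297.6]
[[671.1 104.3  35. ]
 [638.9  74.1  35. ]
 [608.9 101.   35. ]
 [639.  132.1  35. ]]
44.112534500797494 43.241591239218906
40.32700278593187 48.15147372202557
43.29054006335345 45.973818888158114
42.463211371110894 49.084409621880916
sq [640.4 102.6  35. ]
dabhead [625.5 -99.1  16. ]
dabtop [625.5 -98.2  70. ]
jar [541.2   3.8  50. ]
rs [430.9  88.5  35. ]
rl [438.5 -91.6  35. ]
```

>>> arm_command:
  deltas:
    - [0,0,0,8]
    - [0,0,0,8]
    - [0,0,0,8]
    - [0,0,0,0]
    - [0,0,0,0]
  claw: 0

```text
time: 1.8
tool_pos: [205.8, -483.0, 234.7]
tcp_rot: [-1.571, 0.0, 3.129]
contact_force: [-0.2, 0.1, 0.1]
grip_width: 91.8
```

Positions agree with the sizes given. I'll go over the large ring now.

>>> arm_command:
  deltas:
    - [-0.024,0,-0.039,0]
    - [-0.024,0,-0.039,0]
    - [-0.024,0,-0.039,0]
    - [-0.024,0,-0.039,0]
    - [-0.024,0,-0.039,0]

```text
time: 2.3
tool_pos: [329.6, -288.4, 234.9]
tcp_rot: [-1.57, 0.0, 3.128]
contact_force: [0.9, -0.9, -0.2]
grip_width: 92.2
```

>>> arm_command:
  deltas:
    - [-0.024,0,-0.039,0]
    - [-0.024,0,-0.039,0]
    - [-0.024,0,-0.039,0]
    - [-0.024,0,-0.039,0]
    - [-0.017,0,-0.039,0]

```text
time: 2.8
tool_pos: [446.2, -95.1, 234.9]
tcp_rot: [-1.57, 0.001, 3.129]
contact_force: [0.7, -0.9, 0.2]
grip_width: 91.9
```

>>> arm_command:
  deltas:
    - [0,0,0,0]
    - [0,0,0,0]

```text
time: 3.0
tool_pos: [445.2, -96.1, 234.7]
tcp_rot: [-1.57, -0.0, 3.13]
contact_force: [0.1, -0.2, -0.1]
grip_width: 91.9
```

```bash
cat >> h.py <<'E'
np.set_printoptions(precision=1,suppress=True)
def look(names,fn=None):
    p=cap("wrist")
    if fn: save(p,fn)
    for n in names:
        for r in vision.find_in(p,n)[:2]: print(n,round(r['confidence'],2),w(p,r['xyz']))
        for r in vision.regions_of(p,n)[:1]:
            z={"ring_large":35,"ring_small":35,"cutter_square":35,"jar":50,"dabber":16}.get(n,12)
            c=max(cv2.findContours(r['mask'].astype(np.uint8),0,1)[0],key=cv2.contourArea)
            h=ray(p,c.reshape(-1,2),z)[:,:2].astype(np.float32)
            print('  mask',round(r['confidence'],2),'circle@top',cv2.minEnclosingCircle(h),'rect',cv2.minAreaRect(h))
    return p
E
python3 -c "
from h import *
print(bot.get_obs()['tool_pos'],bot.get_obs()['tcp_rot'])
look(['ring_large','jar'],'w1')"
```

```text
[445.2 -96.1 234.7] [-1.6 -0.   3.1]
ring_large 0.85 [425.6 -90.   27.7]
ring_large 0.7 [545.6   1.3  53.1]
  mask 0.67 circle@top ((441.99755859375, -91.14582824707031), 32.90259552001953) rect ((441.8827209472656, -90.66796875), (57.82279586791992, 64.40823364257812), 89.27090454101562)
jar 0.76 [541.2   0.8  55.7]
  mask 0.78 circle@top ((542.55810546875, 0.42878344655036926), 25.15485954284668) rect ((542.4713745117188, 0.25658416748046875), (49.69585418701172, 39.613861083984375), 83.16040802001953)
```

View pics/w1.png

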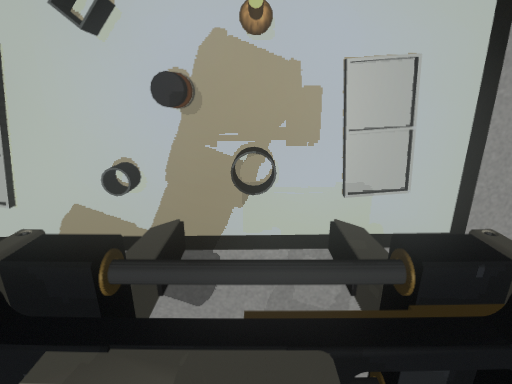

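The wrist view shows the large ring at (254,170), between the open jaws' lane. Tray two spans (344,58) to (410,195), and the jar is at (172,89). I'll take the ring.

>>> arm_command:
  deltas:
    - [0.005,0.043,-0.005,0]
    - [0,0.043,0,0]
    - [0,0.043,0,0]
    - [0,0.043,0,0]
    - [0,0.043,0,0]

```text
time: 3.75
tool_pos: [440.1, -92.8, 18.5]
tcp_rot: [-1.57, 0.001, 3.124]
contact_force: [1.1, 0.2, 0.5]
grip_width: 92.0
```

>>> arm_command:
  deltas:
    - [0,0,0,0]
    - [0,0,0,0]
    - [0,0,0,0]
    - [0,0,0,0]
    - [0,0,0,0]
  claw: 255

```text
time: 4.25
tool_pos: [441.3, -92.2, 21.6]
tcp_rot: [-1.569, 0.004, 3.126]
contact_force: [-0.7, -0.2, 8.8]
grip_width: 57.8
```

```bash
python3 -c "
from h import *
q=bot.get_obs();print(q['tool_pos'],q['tcp_rot'],q['grip_width'])
"
```

```text
[441.3 -92.2  21.6] [-1.6  0.   3.1] 57.821564632274715
```

```bash
python3 -c "
from h import *
p=cap('wrist');save(p,'w2');q=bot.get_obs();print(q['tool_pos'],q['contact_force'],q['grip_width'])
"
```

```text
[441.3 -92.2  21.6] [-0.5 -1.   9.1] 58.148676916043854
```

View pics/w2.png

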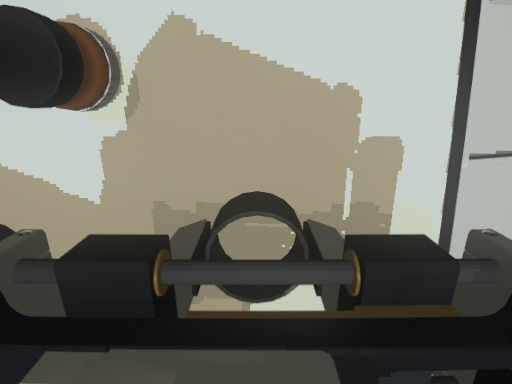

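The ring sits between the pads, with its rim at (258,245). I'll lift and carry it to the near bay.

>>> arm_command:
  deltas:
    - [0,-0.02,0,0]
    - [0,-0.04,0,0]
    - [0,-0.02,0.04,0]
    - [0,0,0.045,0]
    - [-0.003,0,0.045,0]

```text
time: 4.8
tool_pos: [441.4, -223.2, 101.8]
tcp_rot: [-1.569, 0.003, 3.127]
contact_force: [1.9, 0.1, -1.1]
grip_width: 58.0
```

>>> arm_command:
  deltas:
    - [-0.003,0,0.042,0]
    - [0,0,0,0]
    - [0,0,0,0]

```text
time: 5.1
tool_pos: [443.1, -264.2, 100.1]
tcp_rot: [-1.571, 0.0, 3.124]
contact_force: [0.2, 1.2, -0.7]
grip_width: 58.1
```

```bash
python3 -c "
from h import *
q=bot.get_obs();print(q['tool_pos'],q['tcp_rot'],q['contact_force'],q['grip_width'])
p=look(['tray_two'],'w3')
"
```

```text
[ 443.1 -264.2  100.1] [-1.6  0.   3.1] [ 0.2  1.2 -0.7] 58.12319696290022
tray_two 0.95 [ 512.5 -263.4    6.9]
  mask 0.64 circle@top ((498.5548400878906, -260.9046325683594), 95.5020751953125) rect ((497.6134033203125, -261.054443359375), (171.47500610351562, 96.46642303466797), 3.2510592937469482)
```

View pics/w3.png

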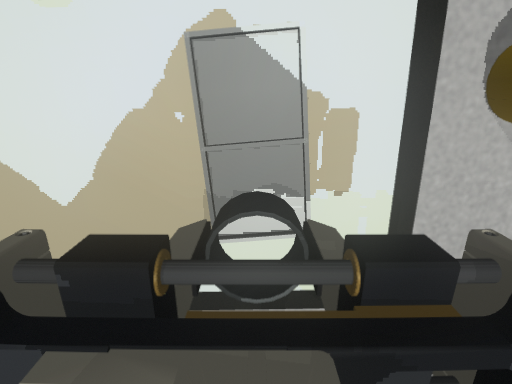

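```bash
python3 -c "
from h import *
p=cap('wrist')
print(ray(p,[(188,37),(300,29),(204,148),(306,140),(216,240),(305,235)],12))
"
```

```text
[[ 575.3 -210.1   12. ]
 [ 579.4 -297.4   12. ]
 [ 488.1 -216.6   12. ]
 [ 493.6 -304.9   12. ]
 [ 399.1 -221.7   12. ]
 [ 403.  -307.3   12. ]]
```

>>> arm_command:
  deltas:
    - [-0.002,0.03,0,0]
    - [0,0.03,0,0]
    - [0,0.014,0,0]
    - [0,0,0,0]
    - [0,0,0,0]

```text
time: 5.8
tool_pos: [445.5, -262.8, 25.7]
tcp_rot: [-1.571, -0.0, 3.127]
contact_force: [0.5, -0.2, -0.6]
grip_width: 58.1
```

>>> arm_command:
  deltas:
    - [0,0,0,0]
    - [0,0,0,0]
    - [0,0,0,0]
    - [0,0,0,0]
    - [0,0,0,0]
  claw: 0

```text
time: 6.3
tool_pos: [445.4, -263.9, 25.8]
tcp_rot: [-1.571, 0.0, 3.125]
contact_force: [-1.1, -0.4, -0.5]
grip_width: 90.4
```

>>> arm_command:
  deltas:
    - [0,-0.02,0,0]
    - [0,-0.04,0,0]
    - [0,-0.05,0,0]
    - [-0.04,-0.05,-0.03,0]
    - [-0.04,-0.05,-0.03,0]

```text
time: 6.8
tool_pos: [502.9, -222.4, 208.7]
tcp_rot: [-1.57, 0.001, 3.123]
contact_force: [0.6, -1.1, -0.2]
grip_width: 91.9
```

```bash
python3 -c "
from h import *
print(bot.get_obs()['tool_pos'])
look(['ring_large'],'w4');cap('top') and save(cap('top'),'t4')
"
```

```text
[ 502.9 -222.4  208.7]
ring_large 0.87 [ 434.3 -265.4   28. ]
  mask 0.77 circle@top ((446.23748779296875, -260.8609924316406), 35.87367248535156) rect ((446.3516845703125, -262.0966796875), (70.6710205078125, 59.90794372558594), 5.2796173095703125)
```

View pics/w4.png

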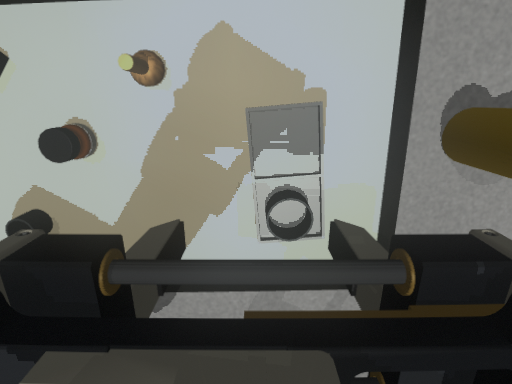

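The large ring sits inside the near bay at (289,212). Next is the square cutter.

>>> arm_command:
  deltas:
    - [-0.012,0,-0.04,0]
    - [-0.012,0,-0.04,0]
    - [-0.012,0,-0.04,0]
    - [-0.012,0,-0.04,0]
    - [-0.012,0,-0.04,0]

```text
time: 7.55
tool_pos: [564.7, -22.7, 204.5]
tcp_rot: [-1.571, -0.004, 3.124]
contact_force: [1.4, 0.1, 0.1]
grip_width: 91.6
```

>>> arm_command:
  deltas:
    - [-0.01,0,-0.04,0]
    - [-0.01,0,-0.04,0]
    - [-0.005,0,-0.025,0]
    - [0,0,0,0]
    - [0,0,0,0]

```text
time: 8.05
tool_pos: [591.6, 80.5, 204.7]
tcp_rot: [-1.57, -0.003, 3.126]
contact_force: [-0.5, -0.9, 0.1]
grip_width: 91.8
```

```bash
python3 -c "
from h import *
q=bot.get_obs();print(q['tool_pos'],q['joint_positions'].round(2).tolist(),q['tcp_rot'])
look(['cutter_square'],'w5')
"
```

```text
[591.6  80.5 204.7] [0.01, 0.5, 1.36, -0.0, 1.29, 1.59] [-1.6 -0.   3.1]
cutter_square 0.74 [639.7 110.3  42.2]
  mask 0.82 circle@top ((643.205810546875, 106.273681640625), 30.398279190063477) rect ((642.9425659179688, 106.30683898925781), (45.45347213745117, 48.196170806884766), 48.94373321533203)
```

View pics/w5.png

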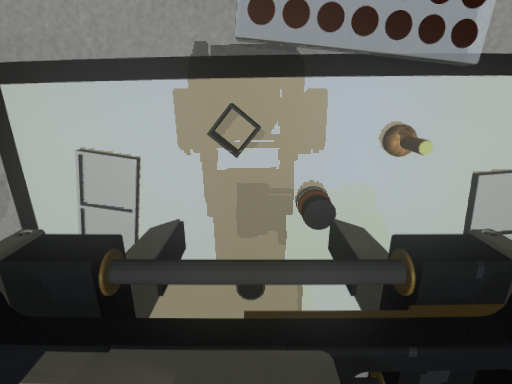

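The square cutter stands at (235,130), with its corners at (232,103), (261,130), (237,157) and (208,131).

```bash
python3 -c "
from h import *
p=cap('wrist')
s=ray(p,[(232,103),(261,130),(237,157),(208,131)],35);print(s,s.mean(0))
for i in range(4):
    e=s[(i+1)%4]-s[i];print(np.linalg.norm(e),np.degrees(np.arctan2(e[1],e[0]))%90)
"
```

```text
[[673.8 106.2  35. ]
 [643.4  74.2  35. ]
 [612.6 103.   35. ]
 [643.5 135.1  35. ]] [643.3 104.6  35. ]
44.08635990568262 46.437042026122384
42.199342712898385 46.95575302676937
44.61091242424113 46.06753494975067
41.91015364343664 46.24347215532937
```

>>> arm_command:
  deltas:
    - [0,0,0,-8.5]
    - [0,0,0,-8.5]
    - [0,0,0,-8.5]
    - [0,0,0,-8.5]
    - [0,0,0,-8.5]

```text
time: 8.75
tool_pos: [592.4, 80.1, 206.4]
tcp_rot: [-1.571, -0.0, -2.411]
contact_force: [0.1, 0.3, 0.4]
grip_width: 91.9
```

>>> arm_command:
  deltas:
    - [0,0,0,-4.9]
    - [-0.026,0,0.01,0]
    - [-0.026,0,0.01,0]
    - [0,0.04,0,0]
    - [0,0.04,0,0]

```text
time: 9.25
tool_pos: [644.1, 104.3, 126.4]
tcp_rot: [-1.568, 0.002, -2.331]
contact_force: [1.1, 0.0, -1.0]
grip_width: 91.7
```

>>> arm_command:
  deltas:
    - [0,0.04,0,0]
    - [0,0.04,0,0]
    - [0,0.021,0,0]
    - [0,0,0,0]
    - [0,0,0,0]

```text
time: 9.75
tool_pos: [643.3, 104.4, 26.0]
tcp_rot: [-1.57, 0.0, -2.331]
contact_force: [-0.8, 0.4, 0.4]
grip_width: 91.7
```

>>> arm_command:
  deltas:
    - [0,0,0,0]
    - [0,0,0,0]
    - [0,0,0,0]
    - [0,0,0,0]
    - [0,0,0,0]
  claw: 255

```text
time: 10.25
tool_pos: [643.0, 105.3, 25.8]
tcp_rot: [-1.57, 0.0, -2.33]
contact_force: [0.7, -0.7, -0.5]
grip_width: 56.2
```

>>> arm_command:
  deltas:
    - [0,0,0,0]
    - [0,-0.02,0,0]
    - [0,-0.04,0,0]
    - [0,-0.04,0,0]
    - [0,0,0,0]

```text
time: 10.75
tool_pos: [646.1, 105.5, 131.9]
tcp_rot: [-1.563, 0.008, -2.33]
contact_force: [0.3, 0.7, -0.1]
grip_width: 44.0
```

```bash
python3 -c "
from h import *
q=bot.get_obs();print(q['tool_pos'],q['contact_force'],q['grip_width'])
p=cap('wrist');save(p,'w6')
s=cap('side');save(s,'s6')
a=p['img'][150:320,120:400];b=s['img'][90:260,180:420]
cv2.imwrite('pics/c6.png',np.hstack([cv2.resize(a,(400,300)),cv2.resize(b,(400,300))])[:,:,::-1])
"
```

```text
[646.1 105.5 131.9] [ 0.3  0.7 -0.1] 44.04919953203866
```

View pics/c6.png

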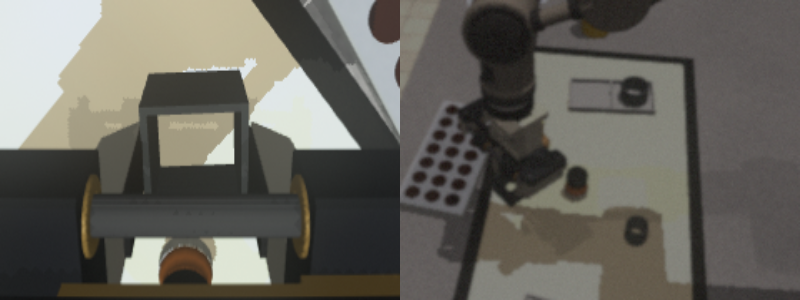

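```bash
python3 -c "
from h import *
p=cap('wrist');im=p['img']
M=p['mount']
n=cv2.undistortPoints(np.array([[[218,211.]],[[293,209.]],[[224,191.]],[[287,190.]]]),p['camera_matrix'],np.array(p['dist_coeffs'])).reshape(-1,2)
d=np.c_[n,np.ones(4)]@M[:3,:3].T;c=M[:3,3]
print(p['camera_matrix'][0,0])
for x in(-17,-22,-27): print(x,[ (c+k*(x-c[0])/k[0]) for k in d])
"
```

```text
275.53013271208886
-17 [array([-17. ,  10.2, -23.5]), array([-17. ,  13.4,  24. ]), array([-17. ,  50.8, -24.3]), array([-17. ,  53.1,  24.4])]
-22 [array([-22. ,  -2.1, -21.6]), array([-22. ,   0.8,  22.2]), array([-22. ,  35.4, -22.4]), array([-22. ,  37.5,  22.6])]
-27 [array([-27. , -14.4, -19.8]), array([-27. , -11.7,  20.4]), array([-27. ,  20. , -20.5]), array([-27. ,  21.9,  20.8])]
```

The cutter hangs straight in the jaws. It is held by its top 8 mm, so its bottom is about 36 mm below the TCP. I'll turn back and carry it.

>>> arm_command:
  deltas:
    - [0,0,0,8.5]
    - [0,0,0,8.5]
    - [0,0,0,8.5]
    - [0,0,0,8.5]
    - [0,0,0,8.5]

```text
time: 11.4
tool_pos: [641.7, 105.1, 123.0]
tcp_rot: [-1.571, -0.004, -3.078]
contact_force: [0.4, -0.8, -0.1]
grip_width: 44.0
```

>>> arm_command:
  deltas:
    - [0,0,0,4]
    - [0,0,0,0]
    - [0.01,0,0.035,0]
    - [0.01,0,0.035,0]
    - [0.01,0,0.035,0]

```text
time: 11.9
tool_pos: [611.6, -0.5, 124.0]
tcp_rot: [-1.571, -0.002, -3.139]
contact_force: [-0.9, 0.9, -1.2]
grip_width: 43.8
```

>>> arm_command:
  deltas:
    - [0.01,0,0.035,0]
    - [0.01,0,0.035,0]
    - [0.01,0,0.035,0]
    - [0.01,0,0.035,0]
    - [0.01,0,0.035,0]

```text
time: 12.4
tool_pos: [561.6, -175.8, 124.3]
tcp_rot: [-1.572, -0.002, -3.139]
contact_force: [0.4, 0.1, -0.0]
grip_width: 43.8
```

>>> arm_command:
  deltas:
    - [0.01,0,0.035,0]
    - [0.01,0,0.03,0]
    - [0,0,0,0]
    - [0,0,0,0]
    - [0,0,0,0]

```text
time: 12.9
tool_pos: [542.6, -238.7, 124.8]
tcp_rot: [-1.572, -0.001, -3.14]
contact_force: [-0.1, -0.3, 0.6]
grip_width: 44.0
```

>>> arm_command:
  deltas:
    - [0.006,0,0.019,0]
    - [0,0.03,0,0]
    - [0,0.03,0,0]
    - [0,0.024,0,0]
    - [0,0,0,0]

```text
time: 13.4
tool_pos: [535.0, -256.1, 38.0]
tcp_rot: [-1.575, -0.006, -3.14]
contact_force: [-0.4, -0.5, -1.3]
grip_width: 43.7
```

>>> arm_command:
  deltas:
    - [0,0,0,0]
    - [0,0,0,0]

```text
time: 13.6
tool_pos: [537.9, -258.7, 43.0]
tcp_rot: [-1.569, 0.002, -3.141]
contact_force: [0.7, 0.3, -0.6]
grip_width: 43.7
```

```bash
python3 -c "
from h import *
p=cap('wrist');save(p,'w7')
a=p['img'][100:330,100:420]
cv2.imwrite('pics/c7.png',cv2.resize(a,(640,460))[:,:,::-1])
"
```

```text
(no output)
```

View pics/c7.png

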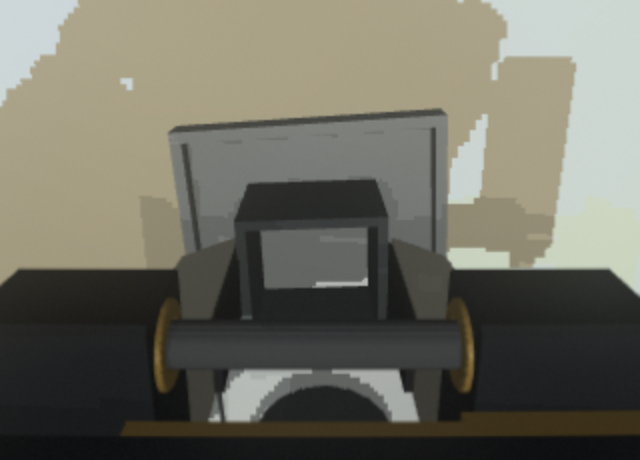

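The square cutter is inside the far bay at about (312,240) in the crop. I'll lower it the last few mm until it touches, then release.

>>> arm_command:
  deltas:
    - [0,0.002,0,0]
    - [0,0,0,0]
    - [0,0,0,0]

```text
time: 13.95
tool_pos: [536.8, -258.8, 39.8]
tcp_rot: [-1.57, 0.0, 3.141]
contact_force: [0.5, 0.3, -1.1]
grip_width: 43.8
```

>>> arm_command:
  deltas:
    - [0,0.0015,0,0]
    - [0,0,0,0]
    - [0,0,0,0]

```text
time: 14.25
tool_pos: [536.6, -258.8, 37.9]
tcp_rot: [-1.571, -0.0, 3.141]
contact_force: [0.8, 0.1, -0.4]
grip_width: 43.9
```

>>> arm_command:
  deltas:
    - [0,0.002,0,0]
    - [0,0,0,0]
    - [0,0,0,0]

```text
time: 14.55
tool_pos: [536.6, -258.7, 35.8]
tcp_rot: [-1.571, -0.0, 3.141]
contact_force: [0.0, -0.0, -0.7]
grip_width: 43.7
```

>>> arm_command:
  deltas:
    - [0,0.002,0,0]
    - [0,0,0,0]
    - [0,0,0,0]

```text
time: 14.85
tool_pos: [537.0, -258.9, 35.0]
tcp_rot: [-1.57, 0.001, 3.141]
contact_force: [-1.9, 1.2, 6.6]
grip_width: 43.8
```

Contact at 35 mm. I'll release, rise and head for the jar at (541,2).

>>> arm_command:
  deltas:
    - [0,0,0,0]
    - [0,0,0,0]
    - [0,0,0,0]
    - [0,0,0,0]
    - [0,0,0,0]
  claw: 0

```text
time: 15.35
tool_pos: [536.7, -258.7, 33.8]
tcp_rot: [-1.571, -0.0, 3.141]
contact_force: [-0.1, 1.3, 0.8]
grip_width: 79.4
```

>>> arm_command:
  deltas:
    - [0,0,0,0]
    - [0,-0.02,0,0]
    - [0,-0.04,0,0]
    - [0,-0.05,0,0]
    - [0,-0.05,0,0]

```text
time: 15.85
tool_pos: [536.2, -258.5, 195.3]
tcp_rot: [-1.571, -0.001, 3.141]
contact_force: [1.1, -0.6, -0.3]
grip_width: 91.6
```

>>> arm_command:
  deltas:
    - [0,0,-0.04,0]
    - [0,0,-0.04,0]
    - [0,0,-0.045,0]
    - [0,0,-0.045,0]
    - [0,0,-0.045,0]

```text
time: 16.35
tool_pos: [536.5, -42.1, 194.0]
tcp_rot: [-1.571, 0.0, 3.141]
contact_force: [0.7, 0.8, 0.5]
grip_width: 91.7
```

>>> arm_command:
  deltas:
    - [0.02,0,-0.045,0]
    - [0.02,0,0,0]
    - [0,0,0,0]
    - [0,0,0,0]

```text
time: 16.75
tool_pos: [497.3, 1.1, 194.3]
tcp_rot: [-1.57, 0.001, 3.141]
contact_force: [0.0, 0.0, 0.4]
grip_width: 91.9
```

```bash
python3 -c "
from h import *
print(bot.get_obs()['tool_pos'])
p=look(['jar','ring_small','dabber','cutter_square','tray_three'],'w8')
"
```

```text
[497.3   1.1 194.3]
jar 0.6 [545.9   7.   54.7]
jar 0.19 [442.5  85.   22.9]
  mask 0.65 circle@top ((545.767822265625, 6.975436210632324), 21.811016082763672) rect ((546.2456665039062, 7.039440155029297), (39.60935974121094, 42.46954345703125), 64.01170349121094)
ring_small 0.88 [440.7  86.4  27.1]
  mask 0.84 circle@top ((436.3253173828125, 83.94760131835938), 25.106853485107422) rect ((438.11322021484375, 82.02816772460938), (47.07606887817383, 34.276790618896484), 20.317516326904297)
dabber 0.67 [624.8 -91.9  25.1]
  mask 0.67 circle@top ((629.0339965820312, -100.21488189697266), 24.826162338256836) rect ((625.641845703125, -99.4541244506836), (45.7885856628418, 39.44055938720703), 82.56011962890625)
cutter_square 0.74 [ 540.7 -256.    33.4]
  mask 0.93 circle@top ((540.84619140625, -249.23626708984375), 40.90446472167969) rect ((540.2986450195312, -249.24427795410156), (45.31859588623047, 70.96414947509766), 0.21948443353176117)
tray_three 0.96 [520.6 284.7   6.4]
  mask 0.71 circle@top ((506.11376953125, 287.5530700683594), 115.69037628173828) rect ((506.1998596191406, 286.1657409667969), (86.28529357910156, 218.67864990234375), 79.12731170654297)
```

View pics/w8.png

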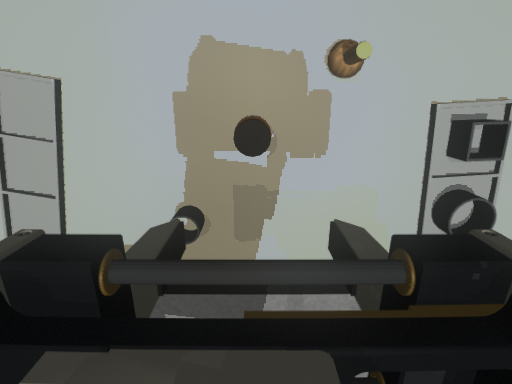

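Square and ring both stand in their bays at (475,138) and (463,212). The jar cap is at (252,136). I'll take the jar, allowing a full second for closing.

>>> arm_command:
  deltas:
    - [-0.047,0,-0.003,0]
    - [0,0.045,0,0]
    - [0,0.045,0,0]
    - [0,0.04,0,0]
    - [0,0.037,0,0]

```text
time: 17.8
tool_pos: [543.4, 4.3, 25.1]
tcp_rot: [-1.571, -0.001, 3.141]
contact_force: [1.0, 0.5, -0.3]
grip_width: 91.5
```

>>> arm_command:
  deltas:
    - [0,0,0,0]
    - [0,0,0,0]
    - [0,0,0,0]
    - [0,0,0,0]
    - [0,0,0,0]
  claw: 255

```text
time: 18.3
tool_pos: [544.8, 4.1, 28.6]
tcp_rot: [-1.57, 0.003, 3.141]
contact_force: [0.7, 0.4, 0.1]
grip_width: 56.1
```

>>> arm_command:
  deltas:
    - [0,0,0,0]
    - [0,0,0,0]
    - [0,0,0,0]
    - [0,0,0,0]
    - [0,0,0,0]

```text
time: 18.8
tool_pos: [544.1, 4.4, 27.5]
tcp_rot: [-1.571, 0.001, 3.141]
contact_force: [-0.8, 1.0, 6.3]
grip_width: 39.8
```

>>> arm_command:
  deltas:
    - [0,-0.02,0,0]
    - [0,-0.04,0,0]
    - [0,-0.04,0,0]
    - [0,0,-0.04,0]
    - [0,0,-0.04,0]

```text
time: 19.3
tool_pos: [544.6, 84.2, 128.3]
tcp_rot: [-1.571, 0.003, 3.138]
contact_force: [0.3, -0.1, -1.4]
grip_width: 39.8
```

>>> arm_command:
  deltas:
    - [0.01,0,-0.04,0]
    - [0.01,0,-0.04,0]
    - [0.01,0,-0.04,0]
    - [0.01,0,-0.04,0]
    - [0,0,-0.04,0]

```text
time: 19.8
tool_pos: [502.2, 285.6, 126.5]
tcp_rot: [-1.57, -0.002, -3.141]
contact_force: [1.2, -0.5, -1.6]
grip_width: 40.1
```

>>> arm_command:
  deltas:
    - [0,0,0,0]
    - [0,0,0,0]
    - [0,0,0,0]

```text
time: 20.1
tool_pos: [503.8, 283.2, 126.5]
tcp_rot: [-1.57, -0.001, 3.141]
contact_force: [-0.3, -1.7, -0.6]
grip_width: 40.2
```

```bash
python3 -c "
from h import *
print(bot.get_obs()['tool_pos'],bot.get_obs()['grip_width'])
p=cap('wrist');save(p,'w9')
"
```

```text
[503.8 283.2 126.5] 40.15662717586569
```

View pics/w9.png

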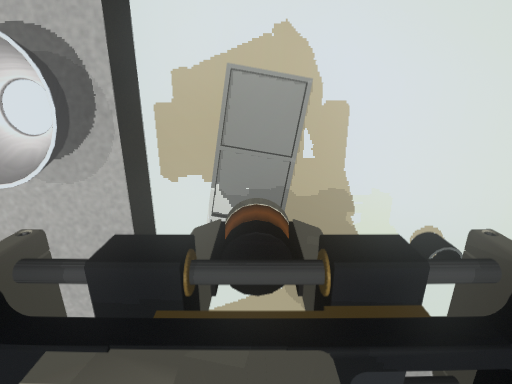

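The jar is in the jaws at (258,250). Tray three's far end runs from (229,65) to (311,80), and its far divider from (220,147) to (296,158).

```bash
python3 -c "
from h import *
p=cap('wrist')
s=ray(p,[(229,65),(311,80),(220,147),(296,158)],12);print(s)
a=(s[0]+s[1]-s[2]-s[3])[:2];a/=np.linalg.norm(a);d=(s[2]+s[3])[:2]/2;e=(s[0]+s[1])[:2]/2
print(a,'mid',d-37*a,e-113*a)
"
```

```text
[[618.1 307.9  12. ]
 [605.3 234.3  12. ]
 [544.9 318.9  12. ]
 [533.9 245.2  12. ]]
[ 1.  -0.1] mid [502.8 287.6] [500. 288.]
```

>>> arm_command:
  deltas:
    - [0.002,0.03,-0.003,0]
    - [0,0.03,0,0]
    - [0,0.025,0,0]
    - [0,0.009,0,0]
    - [0,0,0,0]

```text
time: 20.7
tool_pos: [501.8, 286.1, 32.6]
tcp_rot: [-1.57, -0.001, 3.14]
contact_force: [0.3, -0.1, -0.6]
grip_width: 40.0
```

>>> arm_command:
  deltas:
    - [0,0.001,0,0]
    - [0,0,0,0]
    - [0,0,0,0]

```text
time: 21.0
tool_pos: [502.3, 287.2, 32.5]
tcp_rot: [-1.571, 0.001, 3.141]
contact_force: [0.7, -0.6, -1.1]
grip_width: 40.1
```

>>> arm_command:
  deltas:
    - [0,0.002,0,0]
    - [0,0,0,0]
    - [0,0,0,0]

```text
time: 21.3
tool_pos: [502.6, 287.4, 31.2]
tcp_rot: [-1.571, 0.002, 3.141]
contact_force: [-1.3, -2.0, 6.7]
grip_width: 40.1
```

Contact. I'll release, rise, and go to the small ring at about (433,87).

>>> arm_command:
  deltas:
    - [0,0,0,0]
    - [0,0,0,0]
    - [0,0,0,0]
    - [0,0,0,0]
    - [0,0,0,0]
  claw: 0

```text
time: 21.8
tool_pos: [501.8, 287.3, 29.7]
tcp_rot: [-1.571, -0.0, 3.141]
contact_force: [0.3, 0.6, 0.5]
grip_width: 75.5
```

>>> arm_command:
  deltas:
    - [0,0,0,0]
    - [0,-0.02,0,0]
    - [0,-0.04,0,0]
    - [0,-0.05,0,0]
    - [0,-0.05,0,0]

```text
time: 22.3
tool_pos: [501.4, 287.0, 191.2]
tcp_rot: [-1.57, -0.001, 3.141]
contact_force: [1.1, 0.4, -1.1]
grip_width: 91.8
```

>>> arm_command:
  deltas:
    - [0.016,0,0.04,0]
    - [0.016,0,0.04,0]
    - [0.016,0,0.04,0]
    - [0.016,0,0.04,0]
    - [0.016,0,0.04,0]

```text
time: 22.8
tool_pos: [420.9, 86.0, 190.0]
tcp_rot: [-1.571, 0.0, -3.141]
contact_force: [0.7, -0.8, 0.7]
grip_width: 91.7
```

>>> arm_command:
  deltas:
    - [0,0,0,0]
    - [0,0,0,0]

```text
time: 23.0
tool_pos: [422.0, 86.8, 190.3]
tcp_rot: [-1.571, 0.001, 3.139]
contact_force: [-0.1, -0.1, 0.0]
grip_width: 92.0
```

```bash
python3 -c "
from h import *
print(bot.get_obs()['tool_pos'])
p=look(['jar','ring_small'],'w10')
"
```

```text
[422.   86.8 190.3]
jar 0.63 [500.  277.2  57.7]
  mask 0.57 circle@top ((502.8538513183594, 277.28350830078125), 32.929325103759766) rect ((502.0647888183594, 277.280029296875), (40.80729293823242, 65.80574035644531), 2.10253643989563)
ring_small 0.83 [427.8  95.3  31.2]
  mask 0.85 circle@top ((431.9966125488281, 92.50253295898438), 21.647390365600586) rect ((432.3724060058594, 92.21463775634766), (37.8112907409668, 41.97396469116211), 89.75386047363281)
```

View pics/w10.png

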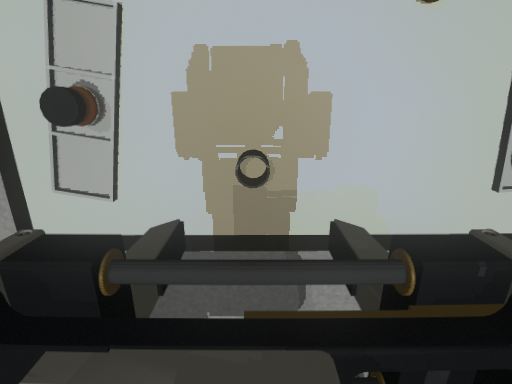

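The jar stands in the middle bay at (75,105), and the small ring is at (253,168). I'll take it and place it in the near end bay (429,298).

>>> arm_command:
  deltas:
    - [-0.01,0,-0.003,0]
    - [0,0.045,0,0]
    - [0,0.045,0,0]
    - [0,0.04,0,0]
    - [0,0.036,0,0]

```text
time: 23.75
tool_pos: [432.3, 90.9, 21.9]
tcp_rot: [-1.571, 0.0, -3.141]
contact_force: [0.8, -0.6, -0.1]
grip_width: 92.0
```

>>> arm_command:
  deltas:
    - [0,0,0,0]
    - [0,0,0,0]
    - [0,0,0,0]
    - [0,0,0,0]
    - [0,0,0,0]
  claw: 255

```text
time: 24.25
tool_pos: [432.8, 90.4, 25.3]
tcp_rot: [-1.571, 0.003, 3.141]
contact_force: [-0.3, -0.2, -0.0]
grip_width: 56.3
```

>>> arm_command:
  deltas:
    - [0,0,0,0]
    - [0,0,0,0]
    - [0,0,0,0]
    - [0,0,0,0]
    - [0,0,0,0]

```text
time: 24.75
tool_pos: [432.1, 90.3, 24.4]
tcp_rot: [-1.571, 0.001, 3.141]
contact_force: [-1.4, 0.8, 6.2]
grip_width: 39.1
```

>>> arm_command:
  deltas:
    - [0,-0.02,0,0]
    - [0,-0.04,0,0]
    - [0,-0.04,0,0]
    - [0,0,-0.04,0]
    - [0,0,-0.04,0]

```text
time: 25.25
tool_pos: [432.8, 170.7, 125.4]
tcp_rot: [-1.571, 0.003, 3.138]
contact_force: [0.1, 0.6, -0.6]
grip_width: 39.4
```

>>> arm_command:
  deltas:
    - [0,0,-0.04,0]
    - [0,0,-0.04,0]
    - [0,0,-0.04,0]
    - [0,0,0,0]
    - [0,0,0,0]

```text
time: 25.75
tool_pos: [431.2, 290.6, 123.4]
tcp_rot: [-1.57, -0.001, -3.14]
contact_force: [0.4, -0.5, -0.9]
grip_width: 39.2
```

>>> arm_command:
  deltas:
    - [0.002,0,-0.007,0]
    - [0,0.03,0,0]
    - [0,0.035,0,0]
    - [0,0.028,0,0]
    - [0,0,0,0]

```text
time: 26.25
tool_pos: [428.6, 295.7, 28.5]
tcp_rot: [-1.568, -0.005, 3.139]
contact_force: [0.2, 0.7, -1.4]
grip_width: 39.7
```

>>> arm_command:
  deltas:
    - [0,0.001,0,0]
    - [0,0,0,0]
    - [0,0,0,0]

```text
time: 26.55
tool_pos: [430.6, 297.4, 31.2]
tcp_rot: [-1.572, 0.002, 3.141]
contact_force: [0.0, 1.0, 0.2]
grip_width: 39.5
```

>>> arm_command:
  deltas:
    - [0,0.001,0,0]
    - [0,0,0,0]
    - [0,0,0,0]

```text
time: 26.85
tool_pos: [429.9, 297.3, 29.1]
tcp_rot: [-1.571, 0.0, 3.141]
contact_force: [-0.1, -0.2, -0.8]
grip_width: 39.3
```

>>> arm_command:
  deltas:
    - [0,0.0015,0,0]
    - [0,0,0,0]
    - [0,0,0,0]

```text
time: 27.15
tool_pos: [429.8, 297.3, 27.3]
tcp_rot: [-1.571, -0.0, 3.141]
contact_force: [-0.6, -0.2, 0.1]
grip_width: 39.6
```

>>> arm_command:
  deltas:
    - [0,0,0,0]
    - [0,0,0,0]
    - [0,0,0,0]
    - [0,0,0,0]
    - [0,0,0,0]
  claw: 0

```text
time: 27.65
tool_pos: [429.9, 297.3, 27.4]
tcp_rot: [-1.571, 0.0, 3.141]
contact_force: [-0.7, 0.9, -0.4]
grip_width: 75.6
```

>>> arm_command:
  deltas:
    - [0,0,0,0]
    - [0,-0.02,0,0]
    - [0,-0.04,0,0]
    - [0,-0.05,0,0]
    - [0,-0.05,0,0]

```text
time: 28.15
tool_pos: [429.4, 297.0, 188.9]
tcp_rot: [-1.57, -0.001, 3.141]
contact_force: [0.5, 0.1, -0.1]
grip_width: 92.0
```

>>> arm_command:
  deltas:
    - [-0.017,0,0.043,0]
    - [-0.017,0,0.043,0]
    - [-0.017,0,0.043,0]
    - [-0.017,0,0.043,0]
    - [-0.017,0,0.043,0]

```text
time: 28.65
tool_pos: [515.2, 80.5, 187.6]
tcp_rot: [-1.571, 0.0, 3.141]
contact_force: [0.2, 0.8, 0.6]
grip_width: 91.9
```

>>> arm_command:
  deltas:
    - [-0.017,0,0.043,0]
    - [-0.017,0,0.043,0]
    - [-0.017,0,0.043,0]
    - [-0.017,0,0.043,0]
    - [0,0,0,0]

```text
time: 29.15
tool_pos: [584.1, -95.1, 186.9]
tcp_rot: [-1.569, 0.001, 3.136]
contact_force: [-0.4, 0.9, 0.0]
grip_width: 92.1
```

>>> arm_command:
  deltas:
    - [0,0,0,0]
    - [0,0,0,0]

```text
time: 29.35
tool_pos: [582.2, -88.7, 187.3]
tcp_rot: [-1.571, -0.001, -3.141]
contact_force: [-0.5, 1.0, -0.2]
grip_width: 91.5
```

```bash
python3 -c "
from h import *
print(bot.get_obs()['tool_pos'])
p=look(['dabber'],'w11')
"
```

```text
[582.2 -88.7 187.3]
dabber 0.84 [630.9 -98.   22.8]
  mask 0.9 circle@top ((625.631103515625, -96.08319091796875), 19.786149978637695) rect ((625.4221801757812, -95.95567321777344), (38.324440002441406, 36.784297943115234), 89.94725799560547)
```

View pics/w11.png

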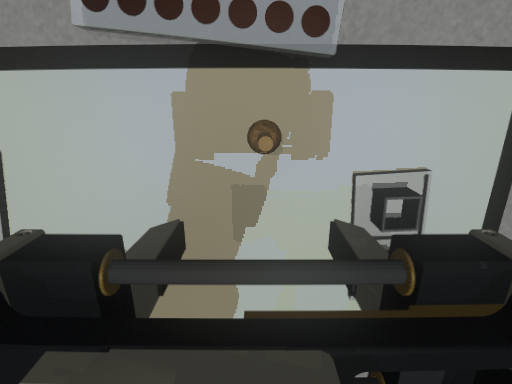

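The dabber is at (264,137), handle upright. I'll grip its handle.

>>> arm_command:
  deltas:
    - [-0.044,0,0.008,0]
    - [0,0.045,0,0]
    - [0,0.045,0,0]
    - [0,0.03,0,0]
    - [0,0.018,0,0]

```text
time: 30.0
tool_pos: [625.1, -96.1, 46.4]
tcp_rot: [-1.572, -0.004, -3.14]
contact_force: [-0.3, 0.0, 0.5]
grip_width: 91.8
```

>>> arm_command:
  deltas:
    - [0,0,0,0]
    - [0,0,0,0]
    - [0,0,0,0]
    - [0,0,0,0]
    - [0,0,0,0]
  claw: 255

```text
time: 30.5
tool_pos: [627.3, -97.9, 50.7]
tcp_rot: [-1.57, 0.002, 3.141]
contact_force: [0.2, 0.9, -0.7]
grip_width: 56.6
```

>>> arm_command:
  deltas:
    - [0,0,0,0]
    - [0,0,0,0]
    - [0,0,0,0]
    - [0,0,0,0]
    - [0,0,0,0]

```text
time: 31.0
tool_pos: [626.7, -97.8, 49.4]
tcp_rot: [-1.571, -0.0, 3.141]
contact_force: [0.3, 0.8, -0.5]
grip_width: 16.3
```

>>> arm_command:
  deltas:
    - [0,0,0,0]
    - [0,0,0,0]
    - [0,0,0,0]
    - [0,0,0,0]
    - [0,0,0,0]

```text
time: 31.5
tool_pos: [626.8, -97.8, 49.4]
tcp_rot: [-1.571, 0.0, 3.141]
contact_force: [0.4, -0.1, 0.1]
grip_width: 14.9
```

>>> arm_command:
  deltas:
    - [0,-0.02,0,0]
    - [0,-0.04,0,0]
    - [0,-0.04,0,0]
    - [0.006,0,-0.035,0]
    - [0.006,0,-0.04,0]

```text
time: 32.0
tool_pos: [615.5, -23.4, 151.2]
tcp_rot: [-1.57, 0.004, 3.138]
contact_force: [0.6, 1.1, -1.0]
grip_width: 15.2
```

>>> arm_command:
  deltas:
    - [0.006,0,-0.04,0]
    - [0.006,0,-0.04,0]
    - [0.006,0,-0.04,0]
    - [0.006,0,-0.04,0]
    - [0.006,0,-0.04,0]

```text
time: 32.5
tool_pos: [584.4, 178.8, 149.6]
tcp_rot: [-1.571, 0.0, 3.141]
contact_force: [0.9, -0.5, -0.5]
grip_width: 15.3
```

>>> arm_command:
  deltas:
    - [0.005,0,-0.04,0]
    - [0.005,0,-0.04,0]
    - [0,0,0,0]
    - [0,0,0,0]
    - [0,0,0,0]

```text
time: 33.0
tool_pos: [575.0, 256.3, 149.3]
tcp_rot: [-1.57, -0.0, 3.141]
contact_force: [0.3, -0.8, -0.5]
grip_width: 15.3
```

```bash
python3 -c "
from h import *
print(bot.get_obs()['tool_pos'],bot.get_obs()['grip_width'])
p=cap('wrist');s=cap('side')
cv2.imwrite('pics/c12.png',np.hstack([cv2.resize(p['img'],(400,300)),cv2.resize(s['img'][160:340,160:400],(400,300))])[:,:,::-1])
"
```

```text
[575.  256.3 149.3] 15.344745821873305
```

View pics/c12.png

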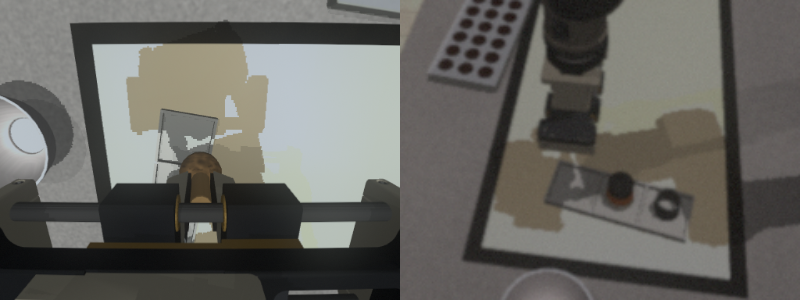

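The dabber is held upright. The jar and small ring stand in their bays in the side view, at (620,188) and (667,203). I'll lower the dabber into the far bay.

>>> arm_command:
  deltas:
    - [0,0,-0.019,0]
    - [0,0.03,0,0]
    - [0,0.035,0,0]
    - [0,0.029,0,0]
    - [0,0,0,0]

```text
time: 33.6
tool_pos: [573.5, 276.1, 52.2]
tcp_rot: [-1.569, -0.005, 3.14]
contact_force: [-0.3, 0.3, -0.5]
grip_width: 15.7
```

>>> arm_command:
  deltas:
    - [0,0,0,0]
    - [0,0,0,0]
    - [0,0.001,0,0]
    - [0,0,0,0]
    - [0,0,0,0]

```text
time: 34.1
tool_pos: [575.1, 276.3, 55.0]
tcp_rot: [-1.571, 0.001, 3.141]
contact_force: [0.0, -0.5, -0.7]
grip_width: 15.6
```

>>> arm_command:
  deltas:
    - [0,0.0015,0,0]
    - [0,0,0,0]
    - [0,0,0,0]

```text
time: 34.4
tool_pos: [574.8, 276.2, 52.8]
tcp_rot: [-1.571, -0.0, 3.141]
contact_force: [0.4, 0.5, -0.1]
grip_width: 15.5
```

>>> arm_command:
  deltas:
    - [0,0.001,0,0]
    - [0,0,0,0]
    - [0,0,0,0]

```text
time: 34.7
tool_pos: [574.8, 276.2, 51.8]
tcp_rot: [-1.571, -0.0, 3.141]
contact_force: [-0.3, -0.1, -0.9]
grip_width: 15.4
```

>>> arm_command:
  deltas:
    - [0,0.001,0,0]
    - [0,0,0,0]
    - [0,0,0,0]

```text
time: 35.0
tool_pos: [574.9, 276.2, 50.8]
tcp_rot: [-1.571, -0.0, 3.141]
contact_force: [-0.9, 0.7, -0.7]
grip_width: 15.5
```

>>> arm_command:
  deltas:
    - [0,0.001,0,0]
    - [0,0,0,0]
    - [0,0,0,0]

```text
time: 35.3
tool_pos: [575.1, 276.3, 50.1]
tcp_rot: [-1.571, 0.001, 3.141]
contact_force: [0.4, 0.4, 1.6]
grip_width: 15.3
```

>>> arm_command:
  deltas:
    - [0,0.001,0,0]
    - [0,0,0,0]
    - [0,0,0,0]

```text
time: 35.6
tool_pos: [575.3, 276.4, 50.0]
tcp_rot: [-1.571, 0.001, 3.141]
contact_force: [-0.5, -0.1, 6.9]
grip_width: 15.6
```

Contact. I'll release, rise and back off for a check.

>>> arm_command:
  deltas:
    - [0,0,0,0]
    - [0,0,0,0]
    - [0,0,0,0]
    - [0,0,0,0]
    - [0,0,0,0]
  claw: 0

```text
time: 36.1
tool_pos: [574.8, 276.2, 48.7]
tcp_rot: [-1.571, -0.0, 3.141]
contact_force: [0.1, -0.4, 0.0]
grip_width: 50.3
```

>>> arm_command:
  deltas:
    - [0,0,0,0]
    - [0,0,0,0]
    - [0,-0.03,0,0]
    - [0,-0.05,0,0]
    - [0,-0.05,0,0]

```text
time: 36.6
tool_pos: [574.3, 276.0, 179.6]
tcp_rot: [-1.57, -0.002, 3.141]
contact_force: [0.7, 0.4, -0.6]
grip_width: 89.7
```

>>> arm_command:
  deltas:
    - [0,-0.03,0,0]
    - [0.04,-0.03,0.04,0]
    - [0.04,0,0.04,0]
    - [0.04,0,0.04,0]
    - [0.04,0,0.04,0]

```text
time: 37.1
tool_pos: [435.9, 137.9, 232.4]
tcp_rot: [-1.571, 0.001, -3.141]
contact_force: [1.1, -1.6, 1.1]
grip_width: 91.7
```

>>> arm_command:
  deltas:
    - [0,0,0.04,0]
    - [0,0,0.04,0]
    - [0,0,0,0]
    - [0,0,0,0]

```text
time: 37.5
tool_pos: [437.6, 58.5, 232.6]
tcp_rot: [-1.571, 0.001, 3.139]
contact_force: [0.0, -0.9, -1.0]
grip_width: 91.7
```

```bash
python3 -c "
from h import *
q=bot.get_obs();print(q['time'],q['tool_pos'],q['contact_force'])
s=cap('side')
for n in 'ring_large cutter_square ring_small jar dabber mould heat_gun bowl'.split():
    for r in vision.find_in(s,n)[:1]: print(n,round(r['confidence'],2),w(s,r['xyz']))
t=cap('top')
for n in ('mould','bowl'):
    for r in vision.find_in(t,n)[:1]: print('top',n,round(r['confidence'],2),w(t,r['xyz']))
a=cv2.resize(s['img'][110:320,230:360],(400,580),interpolation=2);b=cv2.resize(t['img'][120:290,150:370],(400,310),interpolation=2)
b=np.vstack([b,np.zeros((270,400,3),np.uint8)])
cv2.imwrite('pics/end.png',np.hstack([a,b])[:,:,::-1])
"
```

```text
37.5 [437.6  58.5 232.6] [ 0.  -0.9 -1. ]
ring_large 0.43 [ 456.4 -250.3   32.2]
cutter_square 0.63 [ 534.5 -242.    27.8]
ring_small 0.71 [423.7 302.5  25.9]
jar 0.6 [502.8 299.6  54.3]
dabber 0.65 [570.5 281.8  31.6]
mould 0.95 [790.8 -16.9  26.2]
bowl 0.95 [581.  495.   24.6]
top mould 0.86 [790.6 -43.2  25. ]
top bowl 0.86 [581.6 513.3  26.5]
```

View pics/end.png

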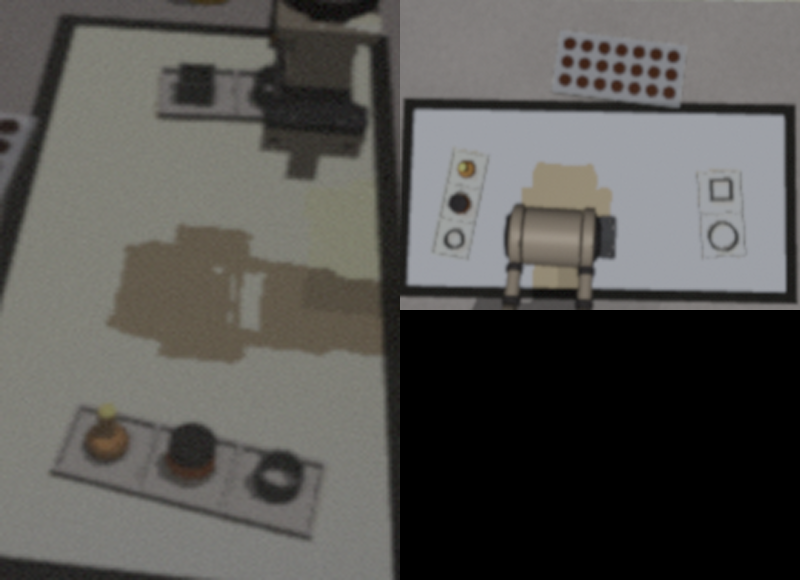

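All five stand upright in their own bays: dabber, jar and small ring from far to near in tray three, and square and large ring in tray two. The bystanders are unmoved, so I'll hand in.

```bash
python3 -c "
from h import *
job.close_job()"
```

```text
the job is handed in; nothing more can be done
```

Both kits are made up, and I handed the job in at about 37.6 s; `close_job` gives no verdict.

- **Tray two:** the large ring is in the near bay and the square cutter in the far bay.
- **Tray three:** the jar is in the middle bay, the small ring in the near end bay and the dabber in the far end bay.

**Last checks:**
- The final top and side pictures show all five standing upright within their bays. The arm was raised clear of them.
- The TCP at release was within about 3 mm of each bay centre I had measured.
- The mould and bowl read within about 4 mm of their starting places.

**Disagreements and gaps:**
- **Heat gun:** the network did not report it in the last side view, so it has no final number. The arm never went near it.
- **Square cutter:** the jaws shut more slowly than I had assumed, so I lifted too soon and held it only by its top few mm. It stayed level and was set down until it touched the floor.
- **Rings:** neither set-down showed a clear contact force. The large ring was released at about its expected floor height, and the small ring about 1 mm below it. Both look flat in the last top view.
- **Network positions:** the final side-view positions differ from the placing points by up to about 17 mm. They give the visible surface, not the centre, and I relied on the pictures and TCP readings instead.

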